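# Swing the tablet chute over the cup and open its gate

## Robot

A 6-joint arm with a two-finger parallel gripper is mounted at the origin on a cart in front of the work surface, level with it; the furniture and walls round the work are solid. World frame = base frame: x ahead of the robot, y to its left, z up, the work surface at z = 0. Lengths are in mm, angles in rad, forces in N, time in s.
With the tool pointing down it reaches from about 350 to 875 mm from the base axis. Payload 4.2 kg.
Tool frame: the origin (TCP) lies midway between the tips of the shut fingers; the grasp point (between the pads) lies 19 mm behind it (arm.hold_point_z is the distance from the TCP to the grasp point, in mm); z points along the fingers, y is the line along which they close (so a half turn about z gives the same grasp; the last joint's range is limited). The gripper opens to 85 mm and grips with 20 to 120 N. Pads are 22 mm wide; open, the fingers measure 114 mm over their backs; the gripper's body (76 mm by 85 mm) begins 54 mm behind the grasp point. The pads swing forward as they close: fully open they stand 13 mm farther back than shut.
Start: joints at [-1.082, 0.385, 0.008, 0, -1.194, -0.259], TCP at [142.382, -608.545, 231.312] pointing down, gripper open.
Joint ranges: [-3.14, 3.14], [-1.21, 2.06], [-1.07, 1.41], [-3.16, 2.05], [-2.99, -0.16], [-3.1, 3.1]. Speed limits (rad/s): [2.79, 2.79, 3.14, 3.14, 3.14, 3.14].

## Interface

Orientations are given as a unit quaternion [x, y, z, w].
In Python, from bench import arm, vision gives the robot as it stands. The module is installed in compiled form; this text tells all that it offers.
- The arm moves only by the tool servo_tool, never from a script. Its argument "plan" is a list of rows, each a list of 7 numbers: the shift along the world's x, y, z each as a share of 300 mm, from -1 to 1, then the turn, a rotation vector about the world's x, y, z each as a share of 2 rad, from -1 to 1, then the opening, from 0 (shut) to 1 (fully open). A call has 1 to 20 rows; each row shifts and turns the commanded pose from where the row before left it; what a row does not reach is not made up. A row lasts 1/8 s, in which the tool goes at most 62.5 mm and 10.7 degrees, less where a joint would pass 70% of its speed; a pose out of reach is approached as far as the arm can. A call with a number of a shift or a turn outside -1 to 1 is refused whole. A call with a gripper value outside its range is refused whole. The fingers move at their own pace and stop on an object; the grip force is fixed at half the most. Time passes only in rows, so rows that do not move let the fingers close. It gives the time, the measured TCP pose, the force, the opening and the grip force at its end, in the units of the state.
- arm.read_state(): the state, without advancing time (a new reading comes with each control period).
- vision.get_image(name): name is "scene" or "top" or "wrist"; returns a dict with "image" (480x640x3 uint8, red, green, blue), "z_map" (480x640 float32, mm along the optical axis (not along the pixel's ray), 0 where there is no reading), "K" (3x3 intrinsics, pixels), "world_to_cam" (4x4, takes a point from world to camera coordinates); the wrist camera has in their place "mount" (4x4, takes a point from camera to tool coordinates, whose origin is the TCP and whose axes are the flange's). Camera axes: x right, y down, z forward; pixel columns grow to the right and rows downward; lengths in mm; the calibration is good to about 2 mm. A picture is of the moment at which its call begins: read the wrist's pose just before it.
- arm.job_done(): hands the job in; it is judged then, once.
The state is a dict: "clock": time; "joints": joint angles; "joint_vel": joint speeds; "joint_efforts": joint torques, N m; "position": TCP position; "ee_rot": TCP orientation; "contact_force": force on the tool from outside, world axes, zero at the start; "wrist_torque": the same for the moment, N m; "gripper_width": finger opening in mm; "grasp_force": force on a finger pad.
Only numpy, scipy, OpenCV 4.12 (cv2) and the standard library are available. Lean on these libraries where they do the work, as an engineer would, in place of code of your own. Each camera call takes 0.05 s, during which the arm holds its last target. There are 200 camera calls.

## Task

Set up the tablet filling stand: with a fingertip, push the arm of its swivelling chute round until the spout is centred over the mouth of the open measuring cup, then push the lever on top of the hopper clockwise (seen from above) round to its open stop, a quarter turn. Keep the gate lever shut until the spout is over the cup. Push gently with a finger only; grip and lift nothing, and leave the cup, bottle, carton and the things around standing where they are.

Things in the scene. Friction and masses are not known exactly. Their poses are not given: they have to be found in the camera images.
- filling_stand: Fixed stand, 187 mm high. Origin on its vertical pivot axis at worktop height, z up, -x towards the middle of three round pads. Foot: radius 55 mm, height 12 mm; hopper above the chute: radius 47 mm, 122 to 167 mm high. Pads: radius 38 mm, tops 18 mm above the worktop, 130 mm from the axis, at -0.65, 0, +0.65 rad from -x; cup, bottle and carton stand on them in any order.
- pivot (a point): Point on the stand's vertical axis, 167 mm above the worktop; both chute and gate lever turn about this axis.
- chute (a joint): Angle of the swivelling chute about the vertical axis, rad, counter-clockwise positive seen from above, limits -0.9 to 0.9; 0: over the middle pad; a pad at angle a is under the spout at joint value a. It turns with friction (about 1 N at its arm) and stays where it is left.
- spout (a point): Centre of the chute's downward outlet (20 mm outside diameter), 130 mm from the axis, 88 mm above the worktop. The white trough is 26 mm wide and runs from the axis to 146 mm, its sides between about 96 and 124 mm above the worktop.
- blade_mid (a point): Middle of the chute's steel finger arm, an upright blade continuing the trough outwards: 7 mm thick, from 146 to 180 mm from the axis, from 94 to 120 mm above the worktop. This point is 155 mm from the axis, 107 mm above the worktop. Push its flat side here.
- gate (a joint): Angle of the gate lever, rad: 0 shut, 1.57 open at its stop; grows clockwise seen from above. Starts within 0.12 of shut. It turns with friction (about 1 N at its end) and stays where it is left.
- lever_tip (a point): Centre of the black ball (18 mm diameter) at the end of the steel gate lever, 100 mm from the axis, 178 mm above the worktop. The lever is a level bar 10 mm wide and 10 mm high (173 to 183 mm above the worktop), from the axis out to the ball, on top of the hopper, facing away from the chute; it overhangs the hopper by 62 mm.
- measure_cup: Open clear plastic measuring cup, loose, light, 50 mm across the mouth, 46 mm high, standing on one pad (rim 64 mm above the worktop). Origin: centre of its underside, z up.
- bottle_small: Small white capped bottle, loose, 34 mm diameter, 60 mm high, on another pad (top 78 mm above the worktop). Origin: centre of its underside.
- carton_3: Small low medicine carton, loose, 45 x 62 x 30 mm, on the third pad. Origin: centre of its underside.
- name_stamp: Red name stamp standing upright, 20 x 20 x 62 mm, loose bystander. Origin: centre of its underside.
- eraser: Eraser, 18 x 43 x 12 mm, loose bystander. Origin: centre of its underside.
- sticky_pad: Pad of yellow notes, 50 x 51 x 13 mm, loose bystander. Origin: centre of its underside.
Mind the look-alikes: they are no part of the job. What is shaped like the bottle_small but pink is not meant. Leave any blue look-alike of the measure_cup alone.

How it is judged (in metres and radians):
On the way, in this order (a step that is already met when the one before it is completed fails the run):
1. the spout is over the cup while the gate is still shut (horizontal distance between spout and measure_cup below 0.012 m and value of joint gate below 0.3 rad), for 0.2 s.
2. the gate lever is pushed round to its open end (horizontal distance between spout and measure_cup below 0.012 m and value of joint gate above 1.35 rad), for 0.2 s.
At the end, for the whole second after the job is handed in: The spout stands within 12 mm (horizontally) of the cup's centre, the gate lever is turned to at least 1.35 rad of its 1.57 rad, and cup, bottle and carton stand upright and at rest within 12 mm of where they began (all of step 2 and angle between each of measure_cup, bottle_small's own z axis and vertical below 0.1 rad and distance of each of measure_cup, bottle_small, carton_3 from where it was at the start of the episode below 0.012 m and linear speed of measure_cup below 0.01 m/s and velocity of joint chute between -0.02 and 0.02 rad/s and velocity of joint gate below 0.02 rad/s); the robot touches nothing.
It fails at once if the gate is opened (beyond 0.35 rad) while the spout is more than 20 mm off the cup's centre (value of joint gate above 0.35 rad and horizontal distance between spout and measure_cup above 0.02 m).
It fails at once if the cup, bottle or carton is lifted, knocked or shifted by more than 15 mm (distance of any of measure_cup, bottle_small, carton_3 from where it was at the start of the episode above 0.015 m).
It fails at once if a bystander is lifted or shifted by more than 15 mm (distance of any of name_stamp, eraser, sticky_pad from where it was at the start of the episode above 0.015 m).
It fails at once if the fingers press or squeeze the stand, chute or lever with more than 40 N (contact force between the fingers and filling_stand above 40 N).
It also fails if it takes over 64 s, if anything falls off the work surface, if the arm or the gripper's body presses on something with over 40 N, if the wrist force passes 120 N, or if a joint passes its speed limit or range.

## Working session

There is one attempt and no reset: what is moved stays moved. The work goes in short steps, Python scripts to look and compute and a tool call to move; the robot and the scene stay as the last step left them, time stands still between calls to the robot, and variables do not carry over. Pictures are saved under pics/ and viewed, at most 10 in all, crops included, and the job is handed in when it is done.

Besides the shell and the picture viewer there is one more tool, called after "Emit:" as name([rows], argument=value, ...), one row to a line, values as JSON. servo_tool: Moves the arm, as the interface text tells. Its arguments: {"type":"object","properties":{"plan":{"type":"array"}},"required":["plan"]}

```bash
mkdir -p pics
cat > h.py <<'E'
import numpy as np,cv2
from bench import arm,vision
def ray(im,u,v,z):
    K=im["K"];T=im["world_to_cam"];R=T[:3,:3];t=T[:3,3]
    d=R.T@np.linalg.inv(K)@np.array([u,v,1.]);c=-R.T@t
    return c+d*(z-c[2])/d[2]
def proj(im,p):
    q=im["world_to_cam"]@np.append(p,1.);q=im["K"]@q[:3];return q[:2]/q[2]
def cloud(im):
    z=im["z_map"].astype(float);v,u=np.mgrid[:480,:640];K=im["K"]
    c=np.stack([(u-K[0,2])/K[0,0]*z,(v-K[1,2])/K[1,1]*z,z],-1)
    T=im["world_to_cam"];w=(c-T[:3,3])@T[:3,:3];w[z==0]=np.nan;return w
E
python3 - <<'E'
from h import *
for n in("scene","top"):
    im=vision.get_image(n);cv2.imwrite(f"pics/{n}0.png",im["image"][...,::-1])
    np.savez(f"{n}0.npz",**im);T=im["world_to_cam"];print(n,-T[:3,:3].T@T[:3,3],im["K"][0,0])
print(arm.read_state())
E
```

```text
scene [ 93.4154155  459.43017473 767.54756825] 543.551400035692
top [ 364.94316609 -128.27161451 1027.82114849] 521.2195878952093
{'clock': 0.1, 'joints': array([-1.08243812e+00,  3.85477149e-01,  6.77899423e-03, -4.02812619e-04,
       -1.19401591e+00, -2.58612867e-01]), 'joint_vel': array([ 0.000173  , -0.00263976,  0.00287099,  0.00089966, -0.00111165,
       -0.00048138]), 'joint_efforts': array([-1.09625209e-03, -3.93319237e+01,  1.88928688e+01,  4.19797182e+00,
       -2.62473186e-03,  1.01054439e-05]), 'position': array([ 142.2309236 , -608.07209525,  230.34373091]), 'ee_rot': array([-1.14546351e-01,  9.93417424e-01,  9.61070299e-04, -1.75554035e-04]), 'contact_force': array([-0.36477967,  0.91550441,  0.81553256]), 'wrist_torque': array([ 0.02536617, -0.02886656,  0.01068153]), 'grasp_force': 0.0, 'gripper_width': 85.41051333272563}
```

View pics/scene0.png

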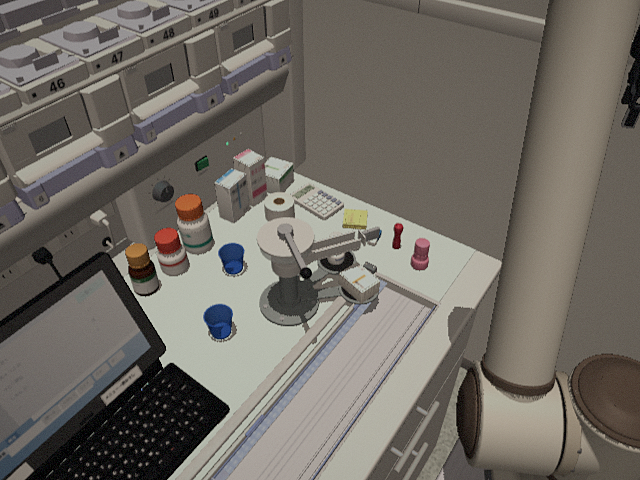

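View pics/top0.png

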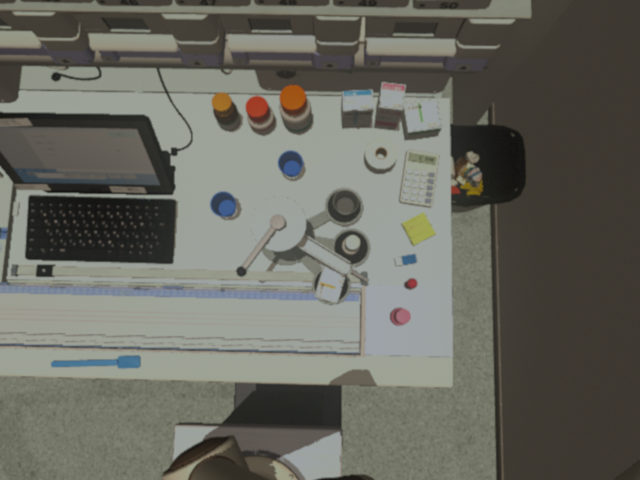

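The scene view shows the stand at about (288,265), with its chute pointing right. In the top view, the hopper is at (280,224), the lever ball at (241,271) and the blade end at (363,278).

Pads in the top view:
- (345,205): dark pad with a ring on it, the clear cup.
- (351,245): white bottle.
- (330,285): carton.

Possible mix-ups, all in the top view:
- **Cup:** clear one at (345,205), blue ones at (291,165) and (224,205), and a tape roll at (381,155). I choose (345,205).
- **Bottle:** white at (351,245), pink at (401,316).

Next I'll check the choice in one close crop and measure.

Run:
```python
from h import *
im=dict(np.load("top0.npz"));I=im["image"]
c=I[150:330,220:440];cv2.imwrite("pics/crop1.png",cv2.resize(c[...,::-1],None,fx=3.3,fy=3.3,interpolation=cv2.INTER_CUBIC))
w=cloud(im)
def at(n,u,v,z):print(n,ray(im,u,v,z).round(1),w[v,u].round(1))
at("hub",278,223,187);at("ball",241,271,178);at("blade end",365,280,120);at("cup pad",345,205,18);at("bottle",352,243,78);at("carton",330,285,48)
at("stamp",412,283,62);at("eraser",407,260,12);at("sticky",419,229,13)
# hopper top by height
m=(w[...,2]>155)&(w[...,2]<175);m[:170]=0;m[290:]=0;m[:,:240]=0;m[:,320:]=0
p=w[m];print(len(p),p[:,:2].min(0),p[:,:2].max(0))
# chute line
m=(w[...,2]>92)&(w[...,2]<128);m[:170]=0;m[300:]=0;m[:,:300]=0;m[:,385:]=0
p=w[m];print(len(p),p[:,:2].mean(0),cv2.fitLine(p[:,:2].astype(np.float32),cv2.DIST_HUBER,0,.01,.01).ravel())
# cup rim
g=cv2.cvtColor(I,cv2.COLOR_RGB2GRAY)
m=(w[...,2]>58)&(w[...,2]<68);m[:180]=0;m[235:]=0;m[:,:320]=0;m[:,375:]=0
print(m.sum(), w[m].mean(0) if m.any() else 0)
sc=dict(np.load("scene0.npz"))
```

```text
hub [510.6 -43.6 187. ] [510.8 -43.4 185.9]
ball [431.2  15.  178. ] [430.6  13.7 185.5]
blade end [ 425.1 -191.8  120. ] [ 425.2 -191.9  118.8]
cup pad [ 578.9 -157.7   18. ] [ 578.2 -157.6   21.4]
bottle [ 495.2 -170.1   78. ] [ 495.3 -170.1   77.9]
carton [ 419.  -131.4   48. ] [ 419.  -131.4   48.4]
stamp [ 425.5 -282.6   62. ] [ 425.5 -282.5   62.3]
eraser [ 473.3 -280.8   12. ] [ 473.3 -280.9   11.3]
sticky [ 535.  -304.2   13. ] [ 535.3 -304.5   11.4]
2064 [438.30547873 -88.51597955] [561.32238272   4.56554683]
978 [ 465.49793453 -127.66625226] [   0.5175846    0.855632   462.3569    -133.37148  ]
139 [ 581.27108434 -157.65113503   61.95892945]
```

View pics/crop1.png

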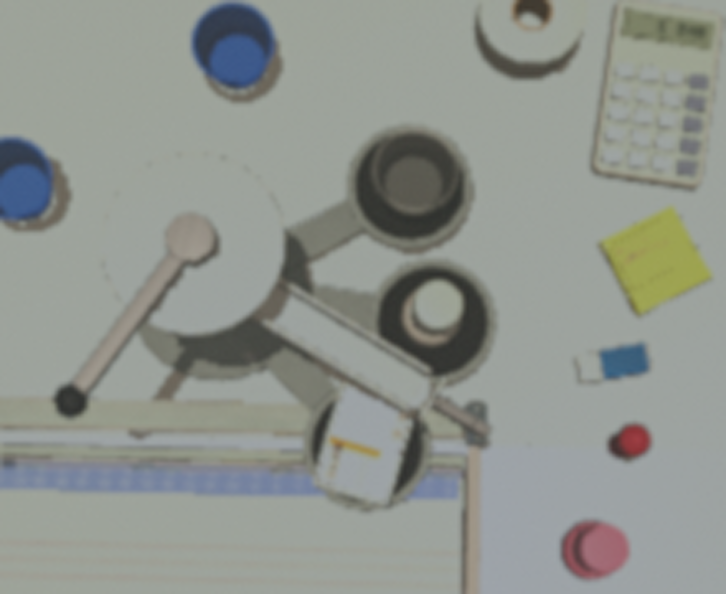

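The crop confirms the choice: the clear cup stands on the upper pad, with its rim at crop (416,175), which is top (346,203). The blade runs from crop (435,395) to (488,430), and the lever from the hub (190,240) to the ball (71,401). Next I refine these by fitting.

```bash
cat > meas.py <<'E'
from h import *
def circ(p):
    A=np.c_[2*p,np.ones(len(p))];s=np.linalg.lstsq(A,(p**2).sum(1),rcond=None)[0];return s[:2],np.sqrt(s[2]+s[0]**2+s[1]**2)
def chute(w,ax):
    d=w[...,:2]-ax;r=np.hypot(d[...,0],d[...,1])
    m=(w[...,2]>90)&(w[...,2]<130)&(r>60)&(r<176)
    a=np.arctan2(d[m][:,1],d[m][:,0]);out=[]
    for lo,hi in((60,100),(100,140),(150,176)):
        k=(r[m]>lo)&(r[m]<hi)&(abs(a-np.median(a))<.4);out.append((k.sum(),np.degrees(np.mean(a[k])) if k.any() else 0))
    return out
def lever(w,ax):
    d=w[...,:2]-ax;r=np.hypot(d[...,0],d[...,1])
    m=(w[...,2]>172)&(w[...,2]<192)&(r>30)&(r<108);a=np.arctan2(d[m][:,1],d[m][:,0]);return m.sum(),np.degrees(np.median(a))
E
python3 - <<'E'
from meas import *
im=dict(np.load("top0.npz"));w=cloud(im)
m=(w[...,2]>160)&(w[...,2]<172)&(np.hypot(w[...,0]-512,w[...,1]+43)<60)
c=max(cv2.findContours(cv2.morphologyEx(m.astype(np.uint8),cv2.MORPH_CLOSE,np.ones((9,9))),0,1)[0],key=cv2.contourArea)[:,0]
p=np.array([ray(im,u,v,167)[:2] for u,v in c])
for _ in range(5):
    ax,r=circ(p);e=abs(np.hypot(*(p-ax).T)-r);p=p[e<max(2,np.percentile(e,90))]
print("axis",ax,r)
m=(w[...,2]>179)&(np.hypot(w[...,0]-512,w[...,1]+43)<20);print("hub",w[m].mean(0))
m=(w[...,2]>50)&(w[...,2]<70)&(np.hypot(w[...,0]-580,w[...,1]+158)<35);v,u=np.where(m)
p=w[m];print("cup rim",circ(p[p[:,2]>57][:,:2]),len(p))
# pad centre by ray of cup pad contour (dark)
print(chute(w,ax),lever(w,ax),cv2.minEnclosingCircle(p[:,:2].astype(np.float32)))
np.save("ax.npy",ax)
E
```

```text
axis [514.04782532 -42.0998407 ] 46.01081752844
hub [512.19122341 -40.73986406 182.88508981]
cup rim (array([ 577.42808468, -157.5358783 ]), np.float64(23.4020076565695)) 181
[(np.int64(354), np.float64(-119.4640632155156)), (np.int64(338), np.float64(-119.64873547090806)), (np.int64(73), np.float64(-120.12555348809586))] (np.int64(341), np.float64(146.20781899018388)) ((578.1572265625, -157.87359619140625), 25.345365524291992)
```

Emit:
servo_tool([
  [0.0723,0.1228,0,0,0,-0.0311,0],
  [0.0723,0.1228,0,0,0,-0.0311,0],
  [0.0723,0.1228,0,0,0,-0.0311,0],
  [0.0723,0.1228,0,0,0,-0.0311,0],
  [0.0723,0.1228,0,0,0,-0.0311,0],
  [0.0723,0.1228,0,0,0,-0.0311,0],
  [0.0723,0.1228,0,0,0,-0.0311,0],
  [0.0723,0.1228,0,0,0,-0.0311,0],
  [0.0723,0.1228,0,0,0,-0.0311,0],
  [0.0723,0.1228,0,0,0,-0.0311,0],
  [0.0723,0.1228,0,0,0,-0.0311,0],
  [0.0723,0.1228,0,0,0,-0.0311,0],
  [0,0,0,0,0,0,0],
  [0,0,0,0,0,0,0],
])

```text
clock: 1.85
position: [402.3, -166.4, 231.0]
ee_rot: [0.255, 0.967, -0.0, -0.0]
contact_force: [0.7, -1.1, -0.4]
gripper_width: 0.2
grasp_force: 0.0
```

Emit:
servo_tool([
  [0,0,-0.0717,0,0,0,0],
  [0,0,-0.0717,0,0,0,0],
  [0,0,-0.0717,0,0,0,0],
  [0,0,-0.0717,0,0,0,0],
  [0,0,-0.0717,0,0,0,0],
  [0,0,-0.0717,0,0,0,0],
  [0,0,0,0,0,0,0],
  [0,0,0,0,0,0,0],
])

```text
clock: 2.85
position: [403.0, -167.1, 102.9]
ee_rot: [0.256, 0.967, -0.0, 0.001]
contact_force: [0.0, 0.9, -0.3]
gripper_width: 0.1
grasp_force: 0.0
```

Run:
```python
from h import *
im=vision.get_image("top");I=im["image"][150:330,240:440]
cv2.imwrite("pics/t1.png",cv2.resize(I[...,::-1],None,fx=3,fy=3))
ax=np.array([513.5,-42]);o=14.5
print(arm.read_state()["contact_force"])
f=np.radians(np.array([-119.6]+list(np.linspace(-119.6,-64,15)[1:])))
P=np.c_[ax[0]+163*np.cos(f)+o*np.sin(f),ax[1]+163*np.sin(f)-o*np.cos(f)]
print(P.round(1).tolist());print((np.diff(P,axis=0)/300).round(4).tolist(),np.diff(f)[0]/2)
```

```text
[ 0.22737615  0.26590815 -0.27700778]
[[420.4, -176.6], [429.9, -182.7], [439.9, -188.1], [450.2, -192.9], [460.8, -196.9], [471.6, -200.2], [482.7, -202.7], [493.9, -204.5], [505.2, -205.4], [516.5, -205.6], [527.9, -205.0], [539.1, -203.6], [550.2, -201.5], [561.2, -198.5], [571.9, -194.9]]
[[0.0318, -0.0204], [0.0331, -0.0182], [0.0343, -0.0158], [0.0353, -0.0134], [0.0362, -0.0109], [0.0369, -0.0084], [0.0374, -0.0058], [0.0377, -0.0032], [0.0378, -0.0006], [0.0377, 0.002], [0.0375, 0.0046], [0.0371, 0.0072], [0.0365, 0.0098], [0.0358, 0.0123]] 0.03465725228960159
```

View pics/t1.png

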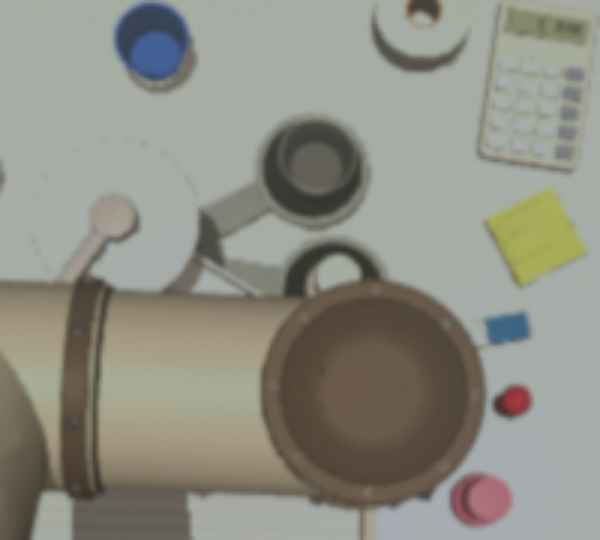

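The wrist hides the blade at crop (370,390), while the cup (315,165) and bottle (335,270) are undisturbed. I start the push.

Emit:
servo_tool([
  [0.0145,-0.008,0,0,0,0,0],
  [0.0145,-0.008,0,0,0,0,0],
  [0.0145,-0.008,0,0,0,0,0],
  [0.0145,-0.008,0,0,0,0,0],
  [0.0159,-0.0102,0,0,0,0.0173,0],
  [0.0159,-0.0102,0,0,0,0.0173,0],
  [0.0165,-0.0091,0,0,0,0.0173,0],
  [0.0165,-0.0091,0,0,0,0.0173,0],
  [0.0172,-0.0079,0,0,0,0.0173,0],
  [0.0172,-0.0079,0,0,0,0.0173,0],
  [0.0177,-0.0067,0,0,0,0.0173,0],
  [0.0177,-0.0067,0,0,0,0.0173,0],
  [0.0181,-0.0055,0,0,0,0.0173,0],
  [0.0181,-0.0055,0,0,0,0.0173,0],
  [0.0185,-0.0042,0,0,0,0.0173,0],
  [0.0185,-0.0042,0,0,0,0.0173,0],
])

```text
clock: 4.9
position: [482.6, -202.3, 102.1]
ee_rot: [0.05, 0.999, 0.0, -0.0]
contact_force: [-1.1, 0.5, -0.4]
gripper_width: 0.3
grasp_force: 0.4
```

Run:
```python
from meas import *
im=vision.get_image("top");w=cloud(im);ax=np.array([513.5,-42.])
print(chute(w,ax),lever(w,ax))
im=vision.get_image("scene")
cv2.imwrite("pics/s1.png",cv2.resize(im["image"][160:340,200:460][...,::-1],None,fx=3,fy=3))
```

```text
[(np.int64(0), 0), (np.int64(0), 0), (np.int64(0), 0)] (np.int64(0), np.float64(nan))
  return _methods._mean(a, axis=axis, dtype=dtype,
  ret = ret.dtype.type(ret / rcount)
```

View pics/s1.png

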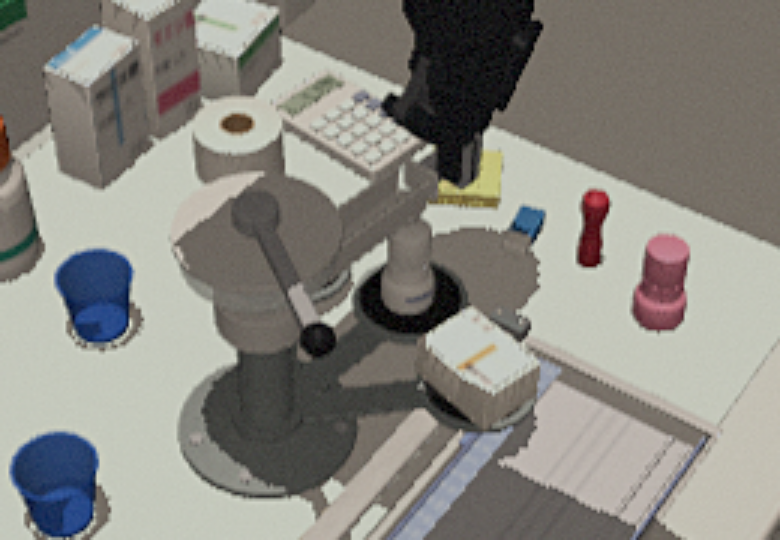

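The finger at crop (455,165) is against the blade. The chute has swung and its spout is now over the bottle at about (410,225). Bottle and carton are still standing. I continue to just short of the cup.

Emit:
servo_tool([
  [0.0187,-0.0029,0,0,0,0.0173,0],
  [0.0187,-0.0029,0,0,0,0.0173,0],
  [0.0188,-0.0016,0,0,0,0.0173,0],
  [0.0188,-0.0016,0,0,0,0.0173,0],
  [0.0189,-0.0003,0,0,0,0.0173,0],
  [0.0189,-0.0003,0,0,0,0.0173,0],
  [0.0188,0.001,0,0,0,0.0173,0],
  [0.0188,0.001,0,0,0,0.0173,0],
  [0.0187,0.0023,0,0,0,0.0173,0],
  [0.0187,0.0023,0,0,0,0.0173,0],
  [0.0185,0.0036,0,0,0,0.0173,0],
  [0.0185,0.0036,0,0,0,0.0173,0],
  [0.0182,0.0049,0,0,0,0.0173,0],
  [0.0182,0.0049,0,0,0,0.0173,0],
  [0.0179,0.0061,0,0,0,0.0173,0],
  [0.0179,0.0061,0,0,0,0.0173,0],
  [0,0,0,0,0,0,0],
  [0,0,0,0,0,0,0],
])

```text
clock: 7.25
position: [571.6, -194.2, 102.3]
ee_rot: [-0.224, 0.975, 0.0, 0.0]
contact_force: [-0.2, 0.9, 0.0]
gripper_width: -0.3
grasp_force: 0.0
```

Run:
```python
from meas import *
ax=np.array([513.5,-42.])
for n in("top","scene"):
    im=vision.get_image(n);w=cloud(im);print(n,chute(w,ax),lever(w,ax))
    im["image"]; np.savez(n+"1.npz",**im)
cv2.imwrite("pics/s2.png",cv2.resize(im["image"][160:340,200:460][...,::-1],None,fx=3,fy=3))
```

```text
top [(np.int64(360), np.float64(-62.69028053792535)), (np.int64(108), np.float64(-62.59424639156933)), (np.int64(12), np.float64(-72.07711579603263))] (np.int64(12), np.float64(-72.57951933219199))
scene [(np.int64(5), np.float64(-70.5469046704395)), (np.int64(131), np.float64(-63.828661848683495)), (np.int64(115), np.float64(-69.1708219958436))] (np.int64(364), np.float64(143.11265983906839))
```

View pics/s2.png

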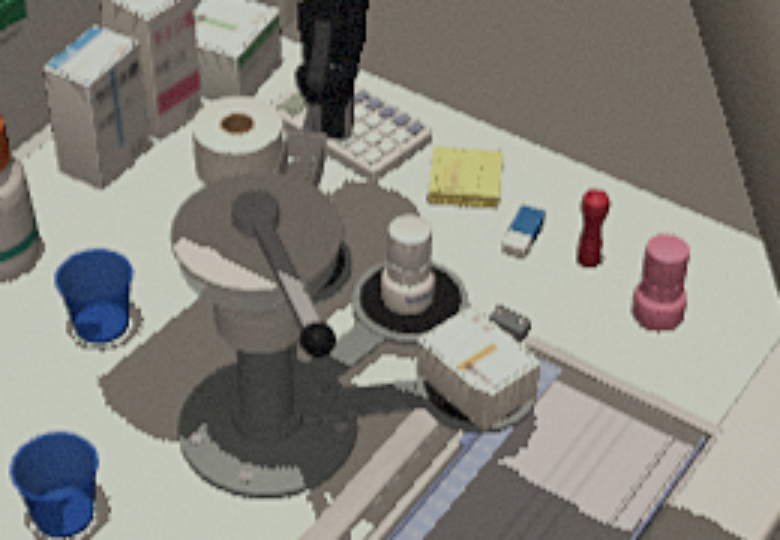

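The chute at crop (305,160) has swung past the bottle towards the cup, which is hidden behind the hopper. All objects are standing. I retreat and lift, then measure the spout and cup.

Emit:
servo_tool([
  [-0.045,-0.022,0,0,0,0,0],
  [-0.045,-0.022,0,0,0,0,0],
  [-0.02,-0.02,0.1,0,0,0,0],
  [-0.05,-0.05,0.14,0,0,0,0],
  [-0.1,-0.05,0.14,0,0,0,0],
  [-0.12,-0.05,0.05,0,0,0,0],
  [-0.12,0,0,0,0,0,0],
  [-0.12,0,0,0,0,0,0],
  [0,0,0,0,0,0,0],
])

```text
clock: 8.48
position: [382.2, -258.6, 231.6]
ee_rot: [-0.223, 0.975, 0.0, 0.0]
contact_force: [0.8, 0.6, 0.2]
gripper_width: -0.3
grasp_force: 0.0
```

Run:
```python
from meas import *
ax=np.array([513.5,-42.])
im=vision.get_image("top");w=cloud(im);print(chute(w,ax),lever(w,ax))
cv2.imwrite("pics/t2.png",cv2.resize(im["image"][150:330,220:440][...,::-1],None,fx=3,fy=3))
```

```text
[(np.int64(263), np.float64(-60.678852033341954)), (np.int64(339), np.float64(-63.036187384693456)), (np.int64(83), np.float64(-63.95368586921609))] (np.int64(0), np.float64(nan))
  return _methods._mean(a, axis=axis, dtype=dtype,
  ret = ret.dtype.type(ret / rcount)
```

View pics/t2.png

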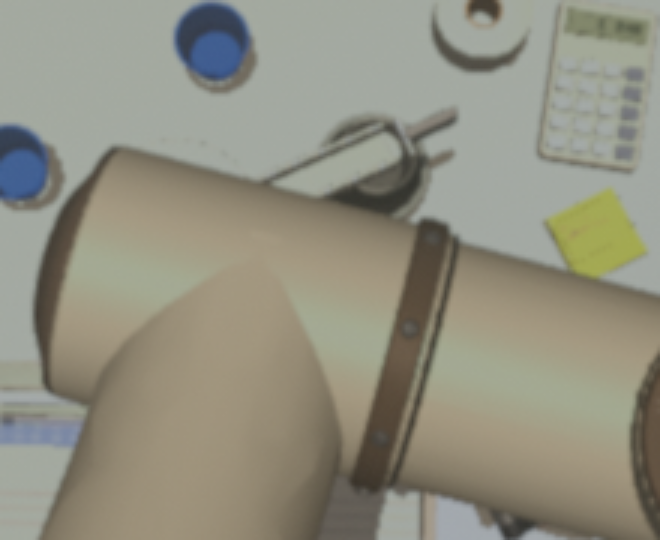

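The blade is at crop (410–455, 115–150), which puts the chute at −64°, about 3° (7 mm) short of the cup at −61°. I nudge it the rest of the way.

Emit:
servo_tool([
  [0.135,0.0425,0,0,0,0,0],
  [0.135,0.0425,0,0,0,0,0],
  [0.135,0.0425,0,0,0,0,0],
  [0.135,0.0425,0,0,0,0,0],
  [0,0,-0.1075,0,0,0,0],
  [0,0,-0.1075,0,0,0,0],
  [0,0,-0.1075,0,0,0,0],
  [0,0,-0.1075,0,0,0,0],
  [0.0142,0.0064,0,0,0,0.003,0],
  [0.0142,0.0064,0,0,0,0.003,0],
  [0.0142,0.0064,0,0,0,0.003,0],
  [0.0142,0.0064,0,0,0,0.003,0],
  [0.0142,0.0064,0,0,0,0.003,0],
  [0.0142,0.0064,0,0,0,0.003,0],
  [0.0142,0.0064,0,0,0,0.003,0],
  [0.0142,0.0064,0,0,0,0.003,0],
  [0,0,0,0,0,0,0],
  [0,0,0,0,0,0,0],
])

```text
clock: 10.78
position: [581.7, -192.2, 102.2]
ee_rot: [-0.248, 0.969, -0.0, 0.0]
contact_force: [-0.6, 0.4, -0.3]
gripper_width: -0.1
grasp_force: 0.0
```

Emit:
servo_tool([
  [-0.053,-0.023,0,0,0,0,0],
  [-0.053,-0.023,0,0,0,0,0],
  [0,0,0.111,0,0,0,0],
  [0,0,0.111,0,0,0,0],
  [0,0,0.111,0,0,0,0],
  [0,0,0.111,0,0,0,0],
  [-0.0628,0.1,0,0,0,0.0383,0],
  [-0.0628,0.1,0,0,0,0.0383,0],
  [-0.0628,0.1,0,0,0,0.0383,0],
  [-0.0628,0.1,0,0,0,0.0383,0],
  [-0.0628,0.1,0,0,0,0.0383,0],
  [-0.0628,0.1,0,0,0,0.0383,0],
  [0,0,0,0,0,0,0],
  [0,0,0,0,0,0,0],
])

```text
clock: 12.52
position: [436.3, -26.6, 235.6]
ee_rot: [-0.461, 0.887, -0.0, 0.0]
contact_force: [0.7, 0.1, 0.8]
gripper_width: -0.1
grasp_force: 0.0
```

Run:
```python
from meas import *
ax=np.array([513.5,-42.])
im=vision.get_image("top");w=cloud(im);print(chute(w,ax))
sc=vision.get_image("scene");print(lever(cloud(sc),ax))
I=np.hstack([cv2.resize(im["image"][150:270,280:400][...,::-1],(400,400)),cv2.resize(sc["image"][190:310,230:350][...,::-1],(400,400))])
cv2.imwrite("pics/c3.png",I)
f=np.radians(np.linspace(145,145-88,19));o=16
P=np.c_[ax[0]+72*np.cos(f)-o*np.sin(f),ax[1]+72*np.sin(f)+o*np.cos(f)]
print(P[[0,-1]].round(1).tolist());print((np.diff(P,axis=0)/300).round(4).tolist(),np.diff(f)[0]/2)
```

```text
[(np.int64(361), np.float64(-59.32358208777475)), (np.int64(335), np.float64(-59.80148887407092)), (np.int64(86), np.float64(-60.60451325503374))]
(np.int64(320), np.float64(143.82241658152236))
[[445.3, -13.8], [539.3, 27.1]]
[[0.0088, 0.019], [0.0104, 0.0182], [0.0119, 0.0172], [0.0134, 0.0162], [0.0147, 0.015], [0.0159, 0.0137], [0.017, 0.0123], [0.018, 0.0108], [0.0189, 0.0092], [0.0196, 0.0075], [0.0201, 0.0058], [0.0206, 0.0041], [0.0208, 0.0023], [0.021, 0.0006], [0.0209, -0.0012], [0.0208, -0.003], [0.0204, -0.0048], [0.0199, -0.0065]] -0.04266360393763913
```

View pics/c3.png

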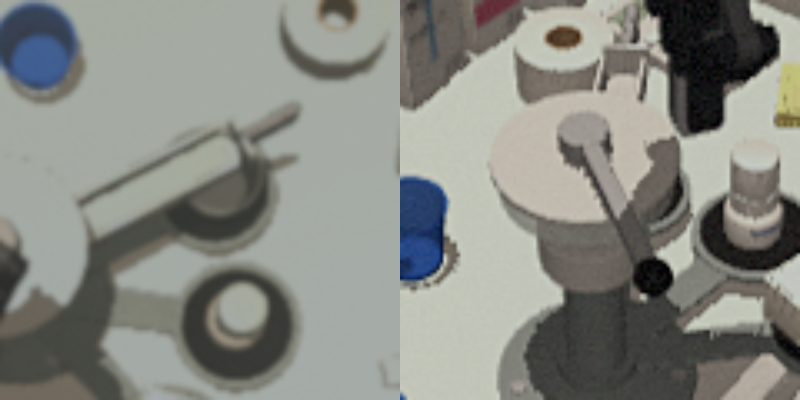

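The left half shows the trough over the cup: the chute is at about −60.3° and the cup at −60.9°. The right half shows the lever and ball at (652,277), still shut. I descend beside the lever and push clockwise.

Emit:
servo_tool([
  [0,0,-0.0583,0,0,0,0],
  [0,0,-0.0583,0,0,0,0],
  [0,0,-0.0583,0,0,0,0],
  [0,0,-0.0583,0,0,0,0],
  [0,0,0,0,0,0,0],
  [0.01,0.0142,0,0,0,0,0],
  [0.01,0.0142,0,0,0,0,0],
  [0.01,0.0142,0,0,0,0,0],
  [0.0088,0.019,0,0,0,-0.0427,0],
  [0.0104,0.0182,0,0,0,-0.0427,0],
  [0.0119,0.0172,0,0,0,-0.0427,0],
  [0.0134,0.0162,0,0,0,-0.0427,0],
  [0.0147,0.015,0,0,0,-0.0427,0],
  [0.0159,0.0137,0,0,0,-0.0427,0],
  [0.017,0.0123,0,0,0,-0.0427,0],
  [0.018,0.0108,0,0,0,-0.0427,0],
  [0,0,0,0,0,0,0],
])

```text
clock: 14.75
position: [479.2, 23.9, 165.6]
ee_rot: [-0.139, 0.99, 0.0, 0.0]
contact_force: [0.1, -0.7, -0.8]
gripper_width: 0.1
grasp_force: 0.0
```

Run:
```python
from meas import *
ax=np.array([513.5,-42.])
for n in("top","scene"):
    im=vision.get_image(n);w=cloud(im);print(chute(w,ax),lever(w,ax))
s=arm.read_state();print(s["position"],s["contact_force"])
cv2.imwrite("pics/c4.png",cv2.resize(im["image"][180:320,220:400][...,::-1],None,fx=3,fy=3))
```

```text
[(np.int64(364), np.float64(-59.369787185412285)), (np.int64(332), np.float64(-59.75620363176715)), (np.int64(83), np.float64(-60.60035580641145))] (np.int64(3), np.float64(126.03074564713461))
[(np.int64(2), np.float64(-67.31706767646789)), (np.int64(72), np.float64(-63.45307009324629)), (np.int64(20), np.float64(-61.31777769599767))] (np.int64(291), np.float64(109.65777596131711))
[478.87316315  23.7154117  165.62085006] [-0.55417677 -0.09029685 -0.50516204]
```

View pics/c4.png

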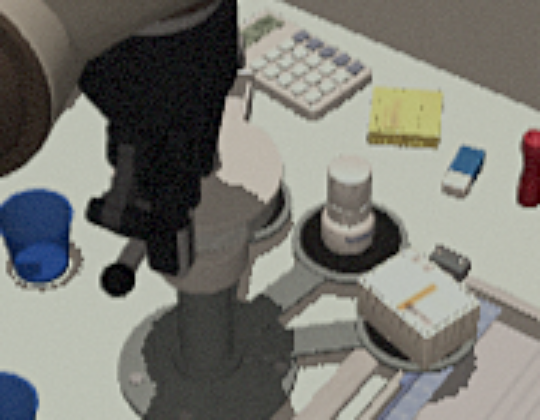

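The lever's ball at (118,278) is moving with the finger, and the chute is unchanged. I continue towards the stop.

Emit:
servo_tool([
  [0.0189,0.0092,0,0,0,-0.0427,0],
  [0.0196,0.0075,0,0,0,-0.0427,0],
  [0.0201,0.0058,0,0,0,-0.0427,0],
  [0.0206,0.0041,0,0,0,-0.0427,0],
  [0.0208,0.0023,0,0,0,-0.0427,0],
  [0.021,0.0006,0,0,0,-0.0427,0],
  [0.0209,-0.0012,0,0,0,-0.0427,0],
  [0.0208,-0.003,0,0,0,-0.0427,0],
  [0.0204,-0.0048,0,0,0,-0.0427,0],
  [0,0,0,0,0,0,0],
])

```text
clock: 16.1
position: [532.9, 29.7, 165.3]
ee_rot: [0.243, 0.97, -0.0, -0.001]
contact_force: [-2.3, 1.8, 1.9]
gripper_width: -0.0
grasp_force: 1.5
```

Run:
```python
from meas import *
ax=np.array([513.5,-42.])
for n in("top","scene"):
    im=vision.get_image(n);w=cloud(im);print(chute(w,ax),lever(w,ax))
s=arm.read_state();print(s["position"],s["contact_force"])
```

```text
[(np.int64(362), np.float64(-59.42091481740625)), (np.int64(333), np.float64(-59.76506763060614)), (np.int64(85), np.float64(-60.588310617848705))] (np.int64(16), np.float64(69.42827340614834))
[(np.int64(3), np.float64(-67.53074869347826)), (np.int64(121), np.float64(-60.37934616100151)), (np.int64(43), np.float64(-60.68649190837639))] (np.int64(404), np.float64(70.10126643569576))
[532.88970711  29.68781919 165.34109495] [-3.22132705  1.61576527  0.84957202]
```

Emit:
servo_tool([
  [0.006,-0.0025,0,0,0,-0.012,0],
  [0.006,-0.0025,0,0,0,-0.012,0],
  [0,0,0,0,0,0,0],
])

```text
clock: 16.58
position: [533.3, 29.9, 165.3]
ee_rot: [0.267, 0.964, 0.0, -0.004]
contact_force: [-13.4, 10.8, 8.1]
gripper_width: -0.2
grasp_force: 8.7
```

The force rose without movement, so the lever is at its stop. I back off and lift away.

Emit:
servo_tool([
  [-0.02,0.011,0,0,0,0,0],
  [-0.04,0.022,0,0,0,0,0],
  [-0.04,0.022,0,0,0,0,0],
  [0,0,0.1,0,0,0,0],
  [0,0,0.15,0,0,0,0],
  [-0.1,0.05,0.05,0,0,0,0],
  [-0.1,0.05,0,0,0,0,0],
  [-0.1,0.1,0,0,0,0,0],
  [0,0.15,0,0,0,0,0],
  [0,0.15,0,0,0,0,0],
  [0,0,0,0,0,0,0],
  [0,0,0,0,0,0,0],
])

```text
clock: 18.08
position: [416.7, 194.4, 255.3]
ee_rot: [0.266, 0.964, -0.0, -0.0]
contact_force: [-0.3, 0.3, 0.2]
gripper_width: -0.1
grasp_force: 0.0
```

Run:
```python
from meas import *
ax=np.array([513.5,-42.])
im=vision.get_image("top");w=cloud(im);print(chute(w,ax),lever(w,ax));sc=vision.get_image("scene");print(lever(cloud(sc),ax))
I=np.hstack([cv2.resize(im["image"][150:330,220:400][...,::-1],(400,400)),cv2.resize(sc["image"][160:340,220:400][...,::-1],(400,400))])
cv2.imwrite("pics/c5.png",I);print(arm.read_state()["position"],arm.read_state()["contact_force"])
```

```text
[(np.int64(362), np.float64(-59.36287848027816)), (np.int64(337), np.float64(-59.764741665967534)), (np.int64(85), np.float64(-60.62308404457843))] (np.int64(319), np.float64(61.90842043309795))
(np.int64(0), np.float64(nan))
[417.0449569  193.79974166 255.4691199 ] [ 0.71306175 -0.64663385  0.50416515]
  return _methods._mean(a, axis=axis, dtype=dtype,
  ret = ret.dtype.type(ret / rcount)
```

View pics/c5.png

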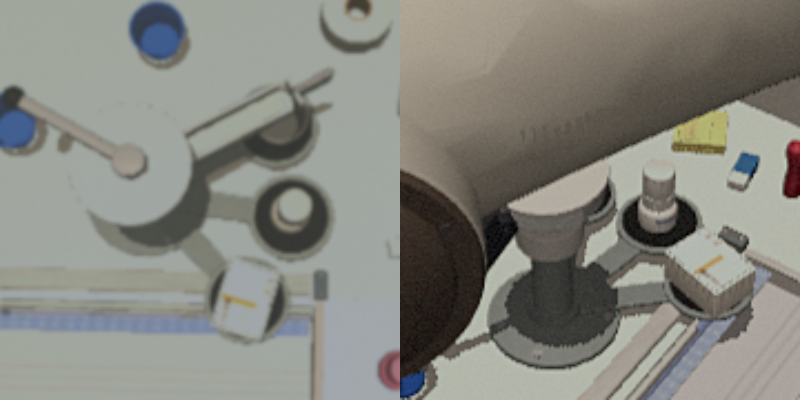

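The lever has turned 84° to its stop, with the ball at (12,98). The spout is over the cup at (278,125), and bottle and carton have not moved. I hand the job in.

```bash
python3 -c "
from bench import arm
print(arm.job_done())"
```

```text
the job is handed in; nothing more can be done
None
```

I handed the job in with the spout within about 4 mm of the cup's centre by my camera measurements and the gate lever at its open stop; cup, bottle and carton stand where they were, and the verdict was not shown.

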